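# Line up the marked batten under the drill

### The job

In the bike workshop, the long pine batten with the drawn ring and cross is to be drilled for a wall hook. Slide it along the bench, without picking it up, until the middle of the ring lies straight below the tip of the drill bit, then let go and leave it lying there. Do not bump the drill stand, and leave the short, already drilled batten where it is.

Things in the scene. Friction and masses are not known exactly. Their poses are not given: they have to be found in the camera images.
- batten: Loose pine batten, 240 x 45 x 20 mm thick, 0.12 kg, flat on the bench. On its top, on the centre line, a black 30 mm ring with a cross, 45 mm from its end away from the robot. Origin: middle of the ring, on the top face (20 mm above the bench). x along the batten to that end, z up; it reaches 195 mm to -x. Best gripped across its width, 145 mm from the ring at -x, clear of the drill.
- drill_tip (a point): Pointed lower tip of the 8 mm drill bit in the drill stand, 40 mm above the bench (20 mm above a batten below it). Fixed, points straight down. Axes as the stand's.
- stand: Grey drill stand fixed to the bench, holding a blue upright drill (56 mm thick, collar 68 mm, top 330 mm up). Origin: on the bench straight below the bit's tip; x points level to the column, z up. Column 26 mm thick, 260 mm high, 220 mm away at +x, on a square foot 110 mm wide, 18 mm high. Its arm runs 187 to 223 mm above the bench; the chuck begins at 102 mm. Otherwise free below the drill.
- spare: The look-alike: a shorter pine batten, 160 x 45 x 20 mm thick, with two dark drilled holes and no ring; not the one to drill. Loose, on the other side of the drill. Origin: centre of its underside; x along its length, z up.
Not all that is in view belongs to the job. What is shaped like the batten but green or turquoise is not meant.

How it is judged (in metres and radians):
At the end, for the whole second after the job is handed in: The long batten lies flat on the bench (within about 5 degrees and 5 mm), at rest, with the middle of its ring within 12 mm, seen from above, of the tip of the drill bit (horizontal distance between batten and drill_tip below 0.012 m and angle between batten's own z axis and vertical below 0.08 rad and height (world z) of batten below 0.025 m and linear speed of batten below 0.02 m/s); the robot touches nothing.
It fails at once if the long batten is lifted more than 20 mm off the bench (height (world z) of batten above 0.04 m).
It fails at once if the drill stand is bumped with more than 10 N (contact force between stand and anything else above 10 N).
It fails at once if the short batten is moved more than 30 mm (distance of spare from where it was at the start of the episode above 0.03 m).
It also fails if it takes over 40 s, if anything falls off the work surface, if the arm or the gripper's body presses on something with over 40 N, if the wrist force passes 120 N, or if a joint passes its speed limit or range.

### The arm

A 6-joint arm with a two-finger parallel gripper is mounted at the origin on the work surface. World frame = base frame: x ahead of the robot, y to its left, z up, the work surface at z = 0. Lengths are in mm, angles in rad, forces in N, time in s.
With the tool pointing down it reaches from about 350 to 775 mm from the base axis. Payload 7.3 kg.
Tool frame: the origin (TCP) lies on the front face of the gripper's body, between the roots of the fingers; the fingertips stand 66 mm ahead of it and the grasp point (between the pads) lies 47 mm ahead of it (bot.tip_extent is the distance from the TCP to the fingertips, in mm); z points along the fingers, y is the line along which they close (so a half turn about z gives the same grasp; the last joint's range is limited). The gripper opens to 92 mm and grips with 3 to 60 N. Pads are 19 mm wide; open, the fingers measure 130 mm over their backs; the gripper's body (75 mm by 190 mm) begins 47 mm behind the grasp point.
Start: joints at [1.2, 0.342, 1.524, -0, 1.275, -0.146], TCP at [117.01, 511.808, 292.241] pointing down, gripper open.
Joint ranges: [-2.53, 2.53], [-0.77, 2.02], [0.04, 2.7], [-1, 4.14], [0.28, 2.66], [-3.11, 3.11]. Speed limits (rad/s): [2.57, 2.57, 3.14, 3.14, 3.14, 3.14].

### API

Orientations are given as [roll, pitch, yaw] about the fixed x, y, z axes, in that order (R = Rz(yaw) Ry(pitch) Rx(roll)).
In Python, from plant import readout, viewer, order, bot gives the robot as it stands.
- The arm moves only by the shell command python3 -m creep 'ROWS'. ROWS is text: rows parted by semicolons, each of 7 numbers parted by spaces: the shift along the world's x, y, z in m, then the turn, a rotation vector about the world's x, y, z in rad, then the opening in per cent of the stroke, from 0 (shut) to 100 (fully open). A call has 1 to 8 rows; each row shifts and turns the commanded pose from where the row before left it; what a row does not reach is not made up. A row lasts 1/12 s, in which the tool goes at most 41.7 mm and 7.16 degrees, less where a joint would pass 70% of its speed; a pose out of reach is approached as far as the arm can. A call is refused whole if a number of a shift passes 0.0417 or a number of a turn 0.125, either way. A call with a gripper value outside its range is refused whole. The fingers move at their own pace and stop on an object; the grip force is fixed at half the most. Time passes only in rows, so rows that do not move let the fingers close. It gives the time, the measured TCP pose, the force, the opening and the grip force at its end, in the units of the state.
- readout.get_obs(): the state, without advancing time (a new reading comes with each control period).
- viewer.capture(name): name is "scene" or "top" or "wrist"; returns the picture (420x560x3 uint8, red, green, blue); there is no depth.
- viewer.camera_info(name): a dict with "fx", "fy", "cx", "cy" (pixels), "origin" and "rotation" of the camera in the world. Camera axes: x right, y up, looking along -z (the intrinsics and any distortion apply to the point x, -y, -z); pixel columns grow to the right and rows downward; lengths in mm; the calibration is good to about 2 mm. A picture is of the moment at which its call begins: read the wrist's pose just before it. camera_info takes no time and is no camera call; for the wrist camera it gives the pose at the moment of the call.
- order.close_job(): hands the job in; it is judged then, once.
The state is a dict: "time": time; "joint_positions": joint angles; "dq": joint speeds; "tau": joint torques, N m; "tool_pos": TCP position; "tcp_rot": TCP orientation; "contact_force": force on the tool from outside, world axes, zero at the start; "moment": the same for the moment, N m; "grip_width": finger opening in mm; "finger_force": force on a finger pad.
Only numpy, scipy, OpenCV 4.12 (cv2) and the standard library are available. Lean on these libraries where they do the work, as an engineer would, in place of code of your own. Each camera call takes 0.05 s, during which the arm holds its last target. There are 200 camera calls.

## Working session

There is one attempt and no reset: what is moved stays moved. The work goes in short steps, Python scripts to look and compute and a shell command to move; the robot and the scene stay as the last step left them, time stands still between calls to the robot, and variables do not carry over. Pictures are saved under pics/ and viewed, at most 10 in all, crops included, and the job is handed in when it is done.

```bash
ls; mkdir -p pics; python3 - <<'E'
from plant import readout, viewer
import cv2, json
for n in ("scene","top"):
    im=viewer.capture(n); cv2.imwrite(f"pics/{n}0.png",im[:,:,::-1]); print(n,viewer.camera_info(n))
print(readout.get_obs())
E
```

```text
pics
scene {'fx': 454.0176261911873, 'fy': 454.0176261911873, 'cx': 285.14187124656286, 'cy': 210.21806912300616, 'origin': array([969.08982861, 191.27982509, 978.33870591]), 'rotation': array([5.67957598e-01, 1.30260781e-03, 1.91914777e+00])}
top {'fx': 423.5085062811535, 'fy': 423.5085062811535, 'cx': 275.6619239905973, 'cy': 215.73222632550258, 'origin': array([305.91638872,  -9.28864623, 980.92096416]), 'rotation': array([ 1.07235112e-01,  1.54023610e-03, -1.57439684e+00])}
{'time': 0.1, 'joint_positions': array([ 1.20003311e+00,  3.42639621e-01,  1.52492104e+00,  1.26155036e-05,
        1.27540973e+00, -1.45979938e-01]), 'dq': array([ 0.00142636, -0.00259355, -0.00142591,  0.00184297,  0.00059148,
       -0.00012255]), 'tau': array([ 6.00265193e-04, -4.32002342e+01, -2.44692868e+01,  7.19414349e-02,
        5.25392150e-02, -4.16217597e-05]), 'tool_pos': array([116.88364972, 511.53967471, 291.62152822]), 'tcp_rot': array([-3.14023132e+00, -2.12345349e-04,  2.91680555e+00]), 'contact_force': array([0.30770933, 0.15931869, 0.07319145]), 'moment': array([-0.0641828 , -0.02279586, -0.03052401]), 'finger_force': 0.0, 'grip_width': 92.04329663054367}
```

View pics/scene0.png

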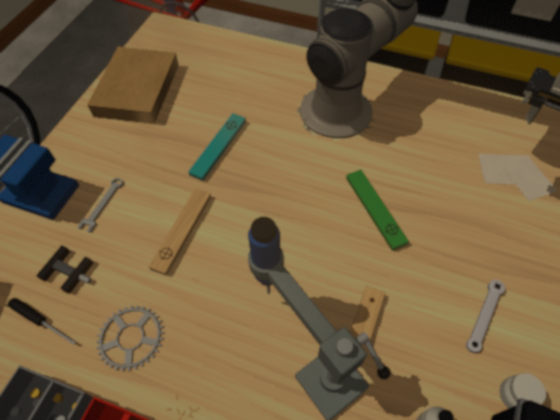

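View pics/top0.png

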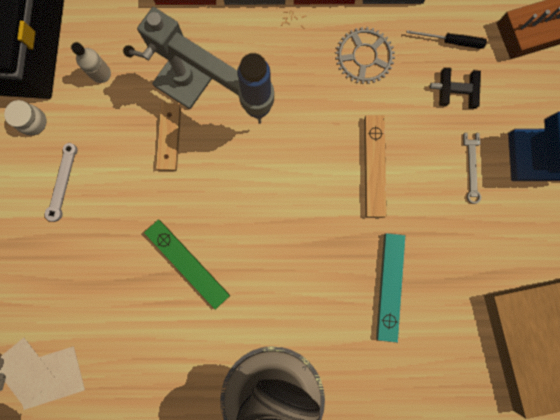

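The scene view shows the pine batten at about (180,232) with its ring at (166,253), and the drill at (265,245). The top view shows the ring at (376,133), the batten spanning rows 116–217, and the bit tip near (260,121).

Candidates in the top view:
- Pine with ring at (376,133): chosen.
- Short pine with holes at (168,138): the spare.
- Green at (186,264): a decoy.
- Turquoise at (391,287): a decoy.

Next is one close crop to check the choice and the tip.

```bash
cat > h.py <<'E'
import numpy as np, cv2
from scipy.spatial.transform import Rotation as R
from plant import viewer
def ray(c,u,v):
    d=R.from_euler('xyz',c['rotation']).as_matrix()@np.array([(u-c['cx'])/c['fx'],-(v-c['cy'])/c['fy'],-1]); return np.array(c['origin']),d
def onz(c,u,v,z):
    o,d=ray(c,u,v); return (o+d*(z-o[2])/d[2]).round(1)
def proj(c,p):
    q=R.from_euler('xyz',c['rotation']).as_matrix().T@(np.array(p)-c['origin']); return np.round([c['cx']-c['fx']*q[0]/q[2],c['cy']+c['fy']*q[1]/q[2]],1)
E
python3 - <<'E'
from h import *
t=cv2.imread('pics/top0.png'); s=cv2.imread('pics/scene0.png'); ct=viewer.camera_info('top'); cs=viewer.camera_info('scene')
a=cv2.resize(t[80:230,220:420],None,fx=4,fy=4,interpolation=2)[:600,:800]
cv2.imwrite('pics/c1.png',a)
b=cv2.resize(s[180:330,130:330],None,fx=4,fy=4,interpolation=2); cv2.imwrite('pics/c2.png',b)
print(onz(ct,376,133,20),onz(cs,166,253,20),onz(ct,260,121,40), proj(cs,[*onz(ct,260,121,40)]))
for u,v in((366,116),(385,116),(366,216),(385,216)): print(onz(ct,u,v,20))
print(onz(ct,274,400,0), onz(ct,182,85,18), onz(ct,168,138,20))
E
```

```text
[ 602.4 -242.7   20. ] [ 603.3 -242.4   20. ] [625.5  26.9  40. ] [268.7 294.7]
[ 643.3 -220.5   20. ]
[ 643.2 -264.9   20. ]
[ 408.  -214.3   20. ]
[ 407.8 -257.6   20. ]
[-0.9 -3.   0. ] [721.5 212.3  18. ] [592.4 241.9  20. ]
```

View pics/c1.png

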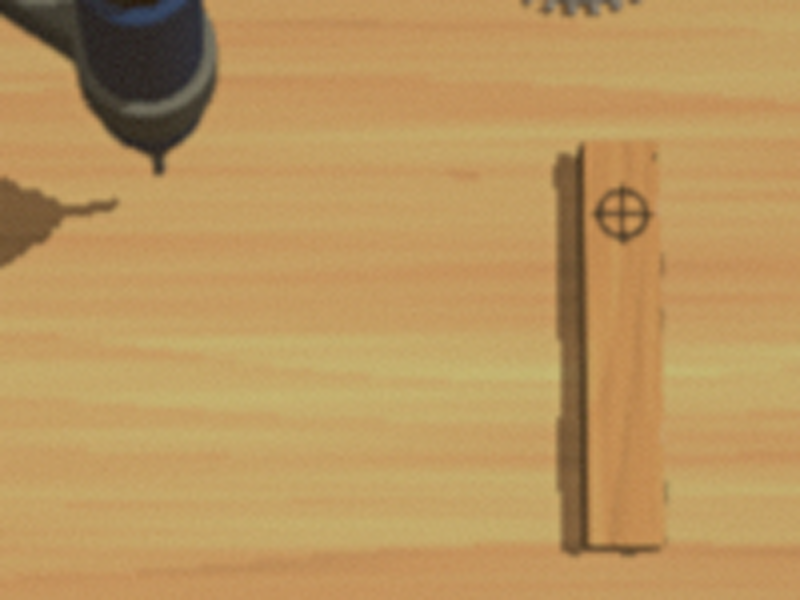

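View pics/c2.png

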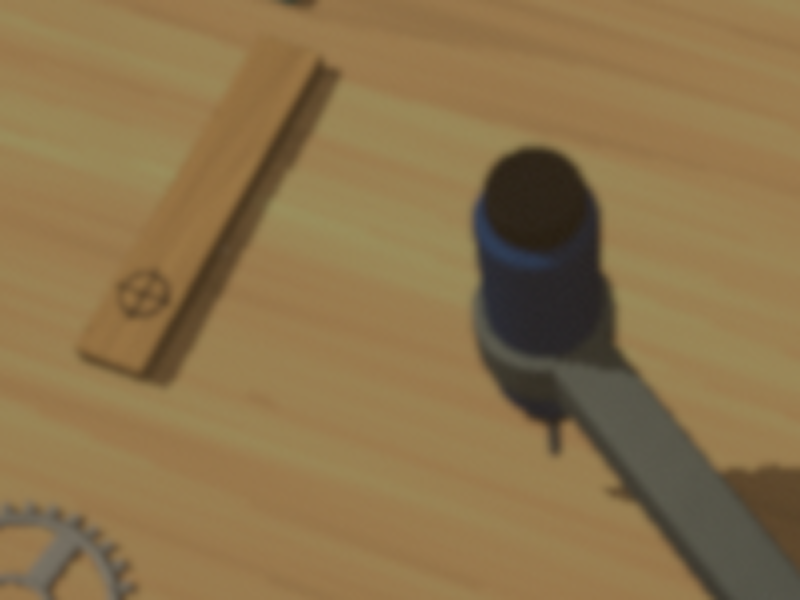

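The close crop confirms the pine batten: it has the ring and cross and no holes. In the top view its ring is at (375.5,133.5) and the bit tip at (259.6,123). In the scene view the tip is at (268.8,293). I'll swing round inside the drill, turning the tool by +0.2.

```bash
python3 - <<'E'
from h import *
ct=viewer.camera_info('top'); cs=viewer.camera_info('scene')
print(onz(ct,259.5,122.7,40),onz(cs,268.4,292.6,40),onz(ct,375.3,133,20),onz(cs,165.7,253,20))
E
python3 -m creep '0.023 -0.027 0 0 0 0.025 100;0.023 -0.027 0 0 0 0.025 100;0.023 -0.027 0 0 0 0.025 100;0.023 -0.027 0 0 0 0.025 100;0.023 -0.027 0 0 0 0.025 100;0.023 -0.027 0 0 0 0.025 100;0.023 -0.027 0 0 0 0.025 100;0.023 -0.027 0 0 0 0.025 100'
```

```text
[621.5  28.   40. ] [621.1  24.5  40. ] [ 602.4 -241.1   20. ] [ 603.6 -243.    20. ]
time: 0.77
tool_pos: [301.6, 294.2, 292.1]
tcp_rot: [-3.141, -0.0, 3.118]
contact_force: [0.5, 0.6, -0.1]
grip_width: 91.8
finger_force: 0.0
```

```bash
python3 -m creep '0.0125 -0.034 0 0 0 0 100;0.0125 -0.034 0 0 0 0 100;0.0125 -0.034 0 0 0 0 100;0.0125 -0.034 0 0 0 0 100;0.0125 -0.034 0 0 0 0 100;0.0125 -0.034 0 0 0 0 100;0.0125 -0.034 0 0 0 0 100;0.0125 -0.034 0 0 0 0 100' && python3 -m creep '0.007 -0.033 0 0 0 0 100;0.007 -0.033 0 0 0 0 100;0.007 -0.033 0 0 0 0 100;0.007 -0.033 0 0 0 0 100;0.007 -0.033 0 0 0 0 100;0.007 -0.033 0 0 0 0 100;0.007 -0.033 0 0 0 0 100;0.007 -0.033 0 0 0 0 100' && python3 -m creep '0 0 -0.02 0 0 0 100;0 0 -0.02 0 0 0 100;0 0 -0.02 0 0 0 100;0 0 -0.02 0 0 0 100;0 0 -0.02 0 0 0 100;0 0 0 0 0 0 100;0 0 0 0 0 0 100'
python3 - <<'E'
from h import *
c=viewer.camera_info('wrist'); im=viewer.capture('wrist')[:,:,::-1]; cv2.imwrite('pics/w1.png',im); print(c)
print('expected ring',proj(c,[603,-242,20]), 'grip', proj(c,[458,-238,20]))
E
```

```text
time: 1.43
tool_pos: [401.1, 22.0, 292.2]
tcp_rot: [3.141, -0.0, 3.117]
contact_force: [0.9, -0.1, 0.9]
grip_width: 91.9
finger_force: 0.0
time: 2.1
tool_pos: [456.9, -241.9, 291.9]
tcp_rot: [3.141, -0.001, 3.117]
contact_force: [0.9, 0.2, 0.8]
grip_width: 92.0
finger_force: 0.0
time: 2.68
tool_pos: [456.6, -239.9, 191.6]
tcp_rot: [3.14, -0.002, 3.117]
contact_force: [-0.4, -0.3, 1.0]
grip_width: 92.0
finger_force: 0.0
{'fx': 310.2190638257877, 'fy': 310.2190638257877, 'cx': 277.06450695066474, 'cy': 210.57171563244074, 'origin': array([ 375.59401154, -237.9156999 ,  283.6612074 ]), 'rotation': array([-0.29873881, -0.00174176,  1.54554795])}
expected ring [278.2 346.5] grip [278.8 211.8]
```

View pics/w1.png

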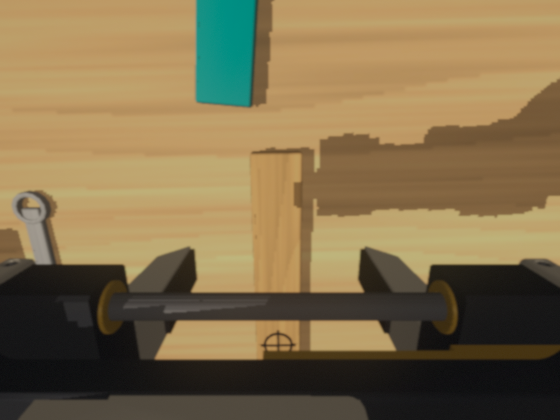

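In the wrist view the ring is at (278,345), where I predicted it, and the batten (columns 251–301) is centred between the fingers. I'll descend and close.

```bash
python3 -m creep '0 0 -0.02 0 0 0 100;0 0 -0.02 0 0 0 100;0 0 -0.02 0 0 0 100;0 0 -0.02 0 0 0 100;0 0 -0.02 0 0 0 100;0 0 -0.01 0 0 0 100;0 0 -0.01 0 0 0 100;0 0 -0.001 0 0 0 100' && python3 -m creep '0 0 0 0 0 0 50;0 0 0 0 0 0 25;0 0 0 0 0 0 25;0 0 0 0 0 0 25;0 0 0 0 0 0 25;0 0 0 0 0 0 25;0 0 0 0 0 0 25;0 0 0 0 0 0 25'
```

```text
time: 3.4
tool_pos: [457.0, -240.2, 70.7]
tcp_rot: [3.141, -0.001, 3.117]
contact_force: [-1.1, -0.0, -0.1]
grip_width: 91.7
finger_force: 0.0
time: 4.07
tool_pos: [457.0, -240.2, 71.4]
tcp_rot: [-3.142, 0.0, 3.117]
contact_force: [-0.9, -0.2, 2.6]
grip_width: 44.3
finger_force: 30.0
```

Gripped at 44 mm with 30 N. Now I'll slide it most of the way.

```bash
python3 -m creep '0.001 0.015 0 0 0 0 25;0.001 0.02 0 0 0 0 25;0.002 0.02 0 0 0 0 25;0.002 0.02 0 0 0 0 25;0.002 0.02 0 0 0 0 25;0.002 0.02 0 0 0 0 25;0.002 0.02 0 0 0 0 25;0.001 0.015 0 0 0 0 25' && python3 -m creep '0.001 0.015 0 0 0 0 25;0.001 0.015 0 0 0 0 25;0.001 0.015 0 0 0 0 25;0.001 0.015 0 0 0 0 25;0.001 0.015 0 0 0 0 25;0 0.01 0 0 0 0 25;0 0 0 0 0 0 25;0 0 0 0 0 0 25'
python3 - <<'E'
from h import *
im={n:viewer.capture(n)[:,:,::-1] for n in('top','scene')}
for n in im: cv2.imwrite(f'pics/{n}1.png',im[n])
a=cv2.resize(im['top'][80:220,210:310],None,fx=4,fy=4,interpolation=2);b=cv2.resize(im['scene'][220:360,200:300],None,fx=4,fy=4,interpolation=2)
cv2.imwrite('pics/c3.png',np.hstack([a,b]))
p=[0,0,0]
print(proj(viewer.camera_info('top'),[618,-3,20]),proj(viewer.camera_info('scene'),[618,-3,20]))
E
```

```text
time: 4.73
tool_pos: [470.2, -88.9, 71.4]
tcp_rot: [3.142, 0.0, 3.117]
contact_force: [1.6, -0.9, 0.3]
grip_width: 44.8
finger_force: 30.0
time: 5.4
tool_pos: [475.0, -4.9, 71.3]
tcp_rot: [3.141, 0.0, 3.118]
contact_force: [-0.1, 0.8, 2.4]
grip_width: 44.7
finger_force: 30.0
[273.1 126.9] [257.8 290.9]
```

View pics/c3.png

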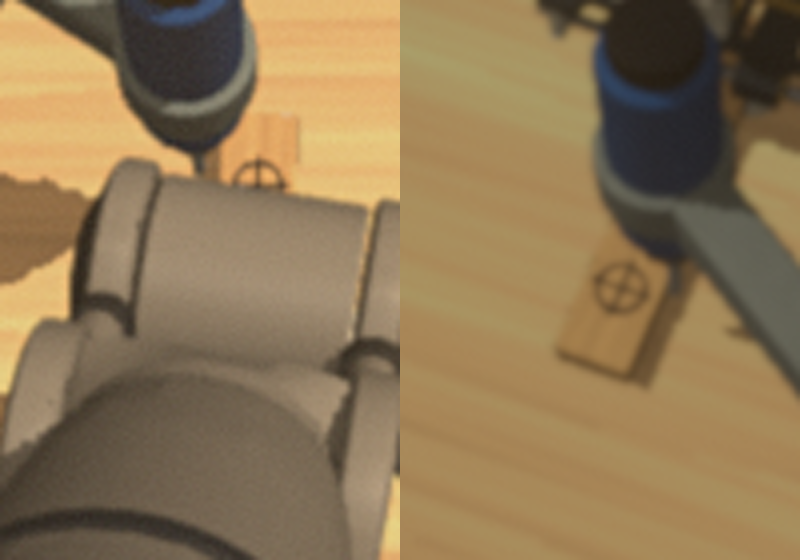

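In this crop the ring is just short of the bit. It sits at about (255.2,291.5) in the scene view and (274.5,126.5) in the top view, with the tip at (268.8,293) in the scene view.

```bash
python3 - <<'E'
from h import *
print(onz(viewer.camera_info('scene'),255.1,291.5,20),onz(viewer.camera_info('top'),274.2,126,20),onz(viewer.camera_info('scene'),268.6,292.6,40))
E
```

```text
[621.4  -8.1  20. ] [620.1  -5.5  20. ] [620.9  24.9  40. ]
```

Both views give the same remaining shift: about +33 mm in y and 0 in x.

```bash
python3 -m creep '0 0.008 0 0 0 0 25;0 0.01 0 0 0 0 25;0 0.01 0 0 0 0 25;0 0.005 0 0 0 0 25;0 0 0 0 0 0 25;0 0 0 0 0 0 25;0 0 0 0 0 0 25;0 0 0 0 0 0 25' && python3 -m creep '0 0 0 0 0 0 60;0 0 0 0 0 0 80;0 0 0 0 0 0 80;0 0 0 0 0 0 80;0 0 0 0 0 0 80;0 0 0 0 0 0 80;0 0 0 0 0 0 80' && python3 -m creep '0 0 0.01 0 0 0 80;0 0 0.02 0 0 0 80;0 0 0.02 0 0 0 80;-0.005 0 0.02 0 0 0 80;-0.01 0 0.02 0 0 0 80;-0.01 0 0.02 0 0 0 80;-0.01 0 0.01 0 0 0 80;0 0 0 0 0 0 80' && python3 -m creep '-0.01 -0.02 0.01 0 0 0 80;-0.01 -0.035 0.01 0 0 0 80;-0.01 -0.035 0.01 0 0 0 80;-0.01 -0.035 0 0 0 0 80;-0.01 -0.035 0 0 0 0 80;0 -0.035 0 0 0 0 80;0 -0.02 0 0 0 0 80;0 0 0 0 0 0 80'
python3 - <<'E'
from h import *
im={n:viewer.capture(n)[:,:,::-1] for n in('top','scene')}
a=cv2.resize(im['top'][80:220,210:310],None,fx=4,fy=4,interpolation=2);b=cv2.resize(im['scene'][220:360,200:300],None,fx=4,fy=4,interpolation=2)
cv2.imwrite('pics/c4.png',np.hstack([a,b]))
print(proj(viewer.camera_info('top'),[621.5,28,20]),proj(viewer.camera_info('scene'),[621,25,20]))
E
```

```text
time: 6.17
tool_pos: [475.1, 27.9, 71.3]
tcp_rot: [3.141, 0.0, 3.117]
contact_force: [-1.2, 2.5, 4.9]
grip_width: 44.7
finger_force: 30.0
time: 6.75
tool_pos: [475.0, 27.7, 71.2]
tcp_rot: [3.142, -0.0, 3.117]
contact_force: [0.3, -0.6, -0.1]
grip_width: 73.6
finger_force: 0.0
time: 7.42
tool_pos: [439.5, 27.9, 193.8]
tcp_rot: [-3.141, 0.003, 3.117]
contact_force: [0.9, 0.0, 0.4]
grip_width: 73.4
finger_force: 0.0
time: 8.08
tool_pos: [390.3, -191.0, 221.1]
tcp_rot: [-3.14, 0.001, 3.113]
contact_force: [0.6, -0.3, 0.9]
grip_width: 73.8
finger_force: 0.0
[259.8 125.5] [268.9 296.1]
```

View pics/c4.png

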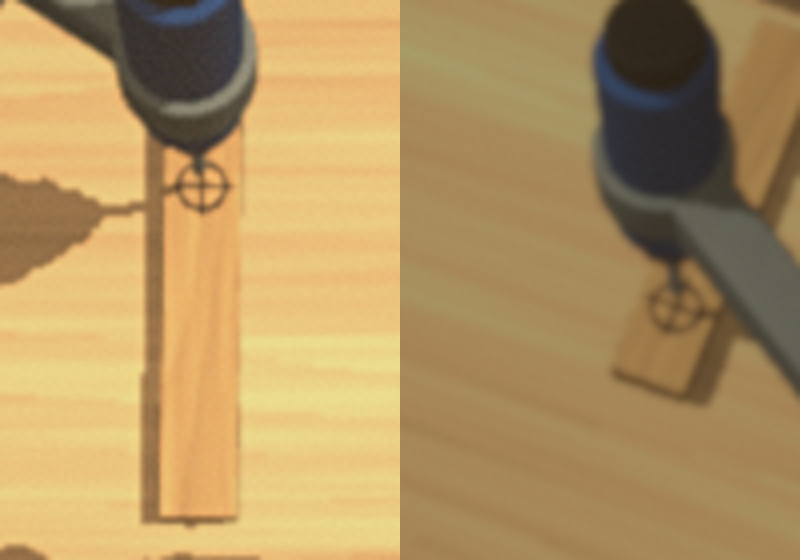

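The ring is at (260.4,126.6) in the top view and (269.1,296.6) in the scene view. The expected positions are (259.8,125.5) and (268.9,296.1), so it is within about 3 mm. The batten is flat and free, so I'll hand in the job.

```bash
python3 -c "
from plant import order; print(order.close_job())"
```

```text
the job is handed in; nothing more can be done
None
```

The long batten was slid under the drill and released, with its ring about 3 mm from the bit tip by my camera measurements, and the job is handed in; no verdict was returned.

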